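# Stack two wire reels and pin them to the reel stand

### The job

One copper wire reel already sits on the square reel stand. Set the other copper wire reel (the one standing loose on the bench) upright on top of it so that the holes line up, then take the longer of the two knobbed spindle pins out of the block and put it down through both reels into the stand until its flange rests flat on the upper reel. Let go of everything at the end.

Things in the scene. Friction and masses are not known exactly. Their poses are not given: they have to be found in the camera images.
- reel_top_center (a point): centre (half-way up, on the bore axis) of the loose reel to be stacked, upright on the bench: grey plastic wound with copper wire, 56 mm diameter, 44 mm tall, open through-bore 34 mm, about 150 g. A white-wound solder reel of like size stands near it as a bystander. z axis up along the bore.
- reel_low_center (a point): centre (half-way up, on the bore axis) of the identical copper wire reel that already sits loose on the stand; 56 mm diameter, 44 mm tall, 34 mm through-bore; its top is 22 mm above this point. z axis up along the bore.
- pin_long_knob (a point): centre of the longer pin's upright black knob, 24 mm diameter, 44 mm tall. Flange (46 mm wide, 5 mm thick) underside 27 mm below, then steel shank 14 mm diameter, 104 mm long; tapered tip 131 mm below. About 120 g. Stands 32 mm deep in a fixed black block 60x160x40 mm; lifts straight out. A pin with a 60 mm shank stands 90 mm beside it, its knob 44 mm lower. z up along the pin.
- stand: fixed square grey stand 100 x 100 mm, 30 mm high, with a central well 34 mm wide, 26 mm deep, and round it a lip 4 mm high, 62 mm inside, in which the lower reel sits with 3 mm play. Origin at the centre of its underside, z up. With all in place the pin's knob centre is 145 mm above this origin.
Things that resemble listed ones, but are neither listed nor needed, are in the scene too. Leave any red look-alike of the part that bears reel_low_center alone.

How it is judged:
On the way:
1. the loose reel stands upright on the lower reel, holes in line within 15 mm (horizontal distance between reel_top_center and reel_low_center below 0.015 m and z of reel_top_center in the frame of stand between 0.09 and 0.102 m and angle between reel_top_center's own z axis and vertical below 0.15 rad), for 0.2 s.
At the end, for the whole second after the job is handed in: Lower reel on the stand (12 mm of centre), second reel upright on it (bores in line to 18 mm, tilt under 0.15 rad), longer pin down through both into the stand, flange on the upper reel (knob centre 145 +-7 mm above the stand's underside, 25 mm of its centre, tilt under 0.15 rad); all let go (horizontal distance between reel_low_center and stand below 0.012 m and z of reel_low_center in the frame of stand below 0.057 m and horizontal distance between reel_top_center and reel_low_center below 0.018 m and z of reel_top_center in the frame of stand between 0.09 and 0.102 m and angle between each of reel_top_center, pin_long_knob's own z axis and vertical below 0.15 rad and horizontal distance between pin_long_knob and stand below 0.025 m and z of pin_long_knob in the frame of stand between 0.138 and 0.151 m); the robot touches nothing.
It also fails if it takes over 59 s, if anything falls off the work surface, if the arm or the gripper's body presses on something with over 40 N, if the wrist force passes 120 N, or if a joint passes its speed limit or range.

### The arm

A 6-joint arm with a two-finger parallel gripper is mounted at the origin on a cart in front of the work surface, level with it; the furniture and walls round the work are solid. World frame = base frame: x ahead of the robot, y to its left, z up, the work surface at z = 0. Lengths are in m, angles in rad, forces in N, time in s.
With the tool pointing down it reaches from about 0.4 to 0.825 m from the base axis. Payload 7 kg.
Tool frame: the origin (TCP) lies midway between the tips of the shut fingers; the grasp point (between the pads) lies 19 mm behind it; z points along the fingers, y is the line along which they close (so a half turn about z gives the same grasp; the last joint's range is limited). The gripper opens to 88 mm and grips with 3 to 60 N. Pads are 19 mm wide; open, the fingers measure 130 mm over their backs; the gripper's body (78 mm by 193 mm) begins 47 mm behind the grasp point.
Start: joints at [1.594, 0.359, 0.012, 0, -1.224, -0.288], TCP at [0.177, 0.651, 0.227] pointing down, gripper open.
Joint ranges: [-3.07, 3.07], [-1.43, 2.12], [-1.02, 1.25], [-3.03, 1.67], [-3.05, -0], [-3.03, 3.03]. Speed limits (rad/s): [2.39, 2.39, 3.01, 3.14, 3.14, 3.14].

### API

Orientations are given as [roll, pitch, yaw] about the fixed x, y, z axes, in that order (R = Rz(yaw) Ry(pitch) Rx(roll)).
In Python, from station import arm, grab_frame, camera_params, spot_in gives the robot as it stands.
- The arm moves only by the shell command python3 -m jog 'ROWS' [FORCE]. ROWS is JSON, a list that holds one entry, the list of rows, each a list of 7 numbers: the shift along the tool's x, y, z in mm, then the turn, a rotation vector about the tool's x, y, z in rad, then the finger opening in mm, from 0 to 87.6. In form: [[[x, y, z, wx, wy, wz, fingers], ...]]. A call has 1 to 20 rows; each row is the pose to reach, as a shift and turn from the pose commanded when the call began, along the tool's axes at that moment; what a row does not reach only later rows make up. A row lasts 1/8 s, in which the tool goes at most 62.5 mm and 10.7 degrees, less where a joint would pass 70% of its speed; a pose out of reach is approached as far as the arm can. A call with a gripper value outside its range is refused whole. The fingers move at their own pace and stop on an object; FORCE is the grip in N (left out, the last holds). Time passes only in rows, so rows that repeat a pose let the fingers close. It gives the time, the measured TCP pose, the force, the opening and the grip force at its end, in the units of the state.
- arm.get_state(): the state, without advancing time (a new reading comes with each control period).
- grab_frame(name): name is "scene" or "top"; returns (picture, depth): 420x560x3 uint8, blue, green, red; 420x560 float32, m along the optical axis (not along the pixel's ray), 0 where there is no reading.
- camera_params(name): a dict with "mtx" (3x3 intrinsics, pixels), "k1" (the pictures are not rectified: a ray, as slopes to the right and down, at radius r is drawn at 1 + k1 r^2 times it, then the intrinsics apply), "R" (3x3) and "t" (3): a world point X has camera coordinates R X + t. Camera axes: x right, y down, z forward; pixel columns grow to the right and rows downward; lengths in m; the calibration is good to about 2 mm. A picture is of the moment at which its call begins. camera_params takes no time and is no camera call.
- arm.job_done(): hands the job in; it is judged then, once.
Trained networks look in the newest picture that a camera, given by its name, has taken for a name from the list of things; names that differ only in an ending like _2 or _b are one class to them, and where a whole thing is asked for, a point or a joint stands for the part that bears it (a point fixed in the world has none). Each returns a list of dicts, best first, with "confidence" (0 to 1); they miss things now and then, are a little off and sometimes report something else, mostly with a low value. They report only what shows in the picture. A call takes as long as a camera call. They do not tell look-alikes from the thing itself.
- spot_in(query, camera): "uv" ([column, row] in pixels, amid what is visible of it).
The state is a dict: "t": time; "q": joint angles; "qd": joint speeds; "joint_efforts": joint torques, N m; "eef_pos": TCP position; "ee_rot": TCP orientation; "force": force on the tool from outside, world axes, zero at the start; "moment": the same for the moment, N m; "width": finger opening in m; "gripper_force": force on a finger pad.
Only numpy, scipy, OpenCV 4.12 (cv2) and the standard library are available. Lean on these libraries where they do the work, as an engineer would, in place of code of your own. Each camera call takes 0.05 s, during which the arm holds its last target. There are 200 camera calls.

## Working session

There is one attempt and no reset: what is moved stays moved. The work goes in short steps, Python scripts to look and compute and a shell command to move; the robot and the scene stay as the last step left them, time stands still between calls to the robot, and variables do not carry over. Pictures are saved under pics/ and viewed, at most 10 in all, crops included, and the job is handed in when it is done.

```bash
mkdir -p pics; ls
cat > h.py <<'E'
import numpy as np, cv2
from station import arm, grab_frame, camera_params, spot_in
from scipy.spatial.transform import Rotation as Ro
def cloud(cam):
    im,d=grab_frame(cam); p=camera_params(cam); K=np.array(p["mtx"])
    h,w=d.shape; u,v=np.meshgrid(np.arange(w),np.arange(h))
    pts=np.stack([u,v],-1).reshape(-1,1,2).astype(np.float64)
    n=cv2.undistortPoints(pts,K,np.array([p["k1"],0,0,0.])).reshape(h,w,2)
    X=np.dstack([n[...,0]*d,n[...,1]*d,d])
    W=(X-np.array(p["t"]))@np.array(p["R"])
    W[d==0]=np.nan
    return im,d,W
E
python3 - <<'E'
from h import *
for c in("scene","top"):
    im,d,W=cloud(c); cv2.imwrite(f"pics/{c}0.png",im); np.save(f"{c}0.npy",W)
    p=camera_params(c); print(c,np.round(-np.array(p["R"]).T@p["t"],3),p["k1"])
    for q in("reel_top_center","reel_low_center","pin_long_knob","stand"):
        for r in spot_in(q,c)[:4]:
            u,v=np.round(r["uv"]).astype(int); print(q,u,v,round(r["confidence"],2),np.round(W[v,u],3))
print(arm.get_state())
E
```

```text
pics
scene [-0.112 -0.757  0.734] -0.01681163675904347
reel_top_center 243 244 0.73 [0.403 0.063 0.042]
reel_low_center 218 184 0.66 [0.562 0.46  0.032]
reel_low_center 245 192 0.64 [0.578 0.301 0.056]
pin_long_knob 375 271 0.88 [ 0.52  -0.321  0.118]
stand 246 203 0.69 [0.559 0.271 0.031]
top [0.396 0.023 1.366] 0.03861707427528363
reel_top_center 266 244 0.51 [0.442 0.08  0.009]
reel_low_center 146 206 0.71 [0.583 0.497 0.019]
reel_low_center 196 196 0.57 [0.616 0.324 0.015]
pin_long_knob 383 212 0.58 [ 0.534 -0.304  0.124]
stand 198 203 0.68 [0.582 0.303 0.075]
{'t': 0.5, 'q': array([ 1.59409281e+00,  3.58649373e-01,  1.19095444e-02, -3.55126903e-05,
       -1.22409312e+00, -2.88088838e-01]), 'qd': array([-8.58270370e-05, -1.43184126e-03, -8.08053825e-04,  9.00782824e-04,
        7.18284057e-04, -4.79101222e-04]), 'joint_efforts': array([ 9.06481491e-04, -5.81799281e+01,  2.93067420e+01,  6.99696153e+00,
        1.19487767e-02, -4.35466029e-05]), 'eef_pos': array([0.17666013, 0.65145247, 0.22652705]), 'ee_rot': array([ 3.14154805e+00,  2.16168326e-05, -2.64804427e-01]), 'force': array([ 0.3661357 , -0.54948071,  0.20890987]), 'moment': array([-0.05423669, -0.07658714, -0.04599889]), 'gripper_force': 0.0, 'width': 0.08762217790156306}
```

View pics/scene0.png

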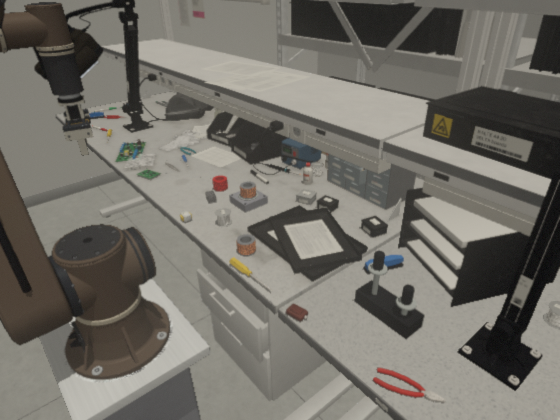

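View pics/top0.png

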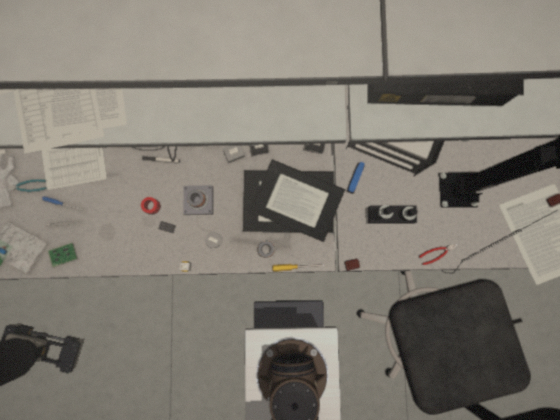

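The scene picture shows the loose copper reel at (246,244), the reel on the stand at (247,192), the red look-alike at (220,183), the long pin at (378,262) and the short one at (407,293). In the top view these are at (265,249), (197,199), (150,205), (386,211) and (409,212). Next I'll fit their centres from depth.

Run:
```python
from h import *
from scipy.optimize import least_squares
Ws={c:np.load(c+"0.npy").reshape(-1,3) for c in("scene","top")}
def rep(n,c0,r,z0,z1):
    for c,W in Ws.items():
        P=W[(np.hypot(W[:,0]-c0[0],W[:,1]-c0[1])<r)&(W[:,2]>z0)&(W[:,2]<z1)]
        if len(P)<4: print(n,c,len(P));continue
        (cx,cy),rad=cv2.minEnclosingCircle(P[:,:2].astype(np.float32))
        rc=cv2.minAreaRect((P[:,:2]*1000).astype(np.float32))
        print(n,c,len(P),np.round([cx,cy,rad],4),"mean",np.round(P.mean(0),4),"rng",np.round(P.min(0),3),np.round(P.max(0),3),"rect",np.round(np.array(rc[0]+rc[1]+(rc[2],)),1))
rep("loose top",(.42,.075),.06,.038,.052)
rep("loose all",(.42,.075),.06,.012,.036)
rep("low top",(.585,.30),.06,.040,.10)
rep("low reeltop",(.585,.30),.06,.066,.085)
rep("stand",(.585,.30),.09,.022,.036)
rep("knob hi",(.53,-.31),.06,.15,.25)
rep("knob top",(.53,-.31),.06,.185,.25)
rep("flange",(.53,-.31),.06,.10,.127)
rep("block",(.53,-.35),.12,.032,.046)
rep("solder",(.45,.23),.07,.015,.08)
rep("tray",(.53,.0),.15,.01,.1)
rep("short",(.53,-.41),.07,.07,.25)
# shelf
W=Ws["scene"]; m=(abs(W[:,1])<.5)&(W[:,2]>.15)&(W[:,2]<.7)&(W[:,0]>.5)
P=W[m];print("shelf min x",[ (z,np.round(np.percentile(P[(P[:,2]>z)&(P[:,2]<z+.05),0],[1,5]),3)) for z in np.arange(.15,.7,.05) if ((P[:,2]>z)&(P[:,2]<z+.05)).sum()>5])
```

```text
loose top scene 125 [0.4218 0.0796 0.0302] mean [0.42   0.0771 0.0421] rng [0.394 0.05  0.038] [0.45  0.106 0.046] rect [421.3  78.5  55.6  54.1  12.5]
loose top top 143 [0.425  0.0787 0.0284] mean [0.4246 0.0787 0.0429] rng [0.397 0.051 0.038] [0.452 0.106 0.05 ] rect [424.1  78.6  54.7  54.4  88.8]
loose all scene 160 [0.4356 0.0718 0.0442] mean [0.4156 0.0676 0.025 ] rng [0.392 0.049 0.012] [0.48  0.099 0.035] rect [433.2  78.7  80.6  50.9  20.5]
loose all top 11 [0.4035 0.0676 0.0411] mean [0.4041 0.0643 0.023 ] rng [0.366 0.046 0.013] [0.442 0.093 0.035] rect [408.3  58.3  81.7  36.1  27.6]
low top scene 210 [0.5972 0.3111 0.0311] mean [0.5926 0.3053 0.0621] rng [0.568 0.284 0.04 ] [0.625 0.341 0.076] rect [595.6 309.8  53.5  55.2  66.1]
low top top 215 [0.6034 0.3147 0.0311] mean [0.6011 0.3133 0.0678] rng [0.574 0.285 0.041] [0.633 0.346 0.081] rect [601.7 314.8  56.3  59.5  11.3]
low reeltop scene 90 [0.5969 0.3133 0.0303] mean [0.5966 0.311  0.0714] rng [0.569 0.284 0.066] [0.625 0.341 0.076] rect [596.5 309.8  52.8  53.8  66.1]
low reeltop top 156 [0.6026 0.3153 0.0306] mea
[... 2278 characters left out ...]
 0.0914] rng [ 0.514 -0.423  0.07 ] [ 0.557 -0.384  0.123] rect [ 534.2 -401.8   43.3   35.3   15.7]
shelf min x [(np.float64(0.15), array([0.529, 0.68 ])), (np.float64(0.2), array([0.719, 0.79 ])), (np.float64(0.25), array([0.71 , 0.712])), (np.float64(0.30000000000000004), array([0.7  , 0.701])), (np.float64(0.3500000000000001), array([0.714, 0.756])), (np.float64(0.40000000000000013), array([0.784, 0.789])), (np.float64(0.45000000000000007), array([1.117, 1.12 ])), (np.float64(0.5000000000000001), array([1.118, 1.12 ])), (np.float64(0.5500000000000002), array([1.117, 1.119])), (np.float64(0.6000000000000002), array([1.116, 1.118])), (np.float64(0.6500000000000002), array([0.717, 0.718]))]
```

```bash
python3 -m jog '[[[281,184,0,0,0,-0.15,87],[281,184,0,0,0,-0.265,87],[281,184,0,0,0,-0.265,87],[281,184,0,0,0,-0.265,87],[281,184,0,0,0,-0.265,87],[281,184,0,0,0,-0.265,87],[281,184,0,0,0,-0.265,87],[388,488,0,0,0,-0.265,87],[388,488,0,0,0,-0.265,87],[388,488,0,0,0,-0.265,87],[388,488,0,0,0,-0.265,87],[388,488,0,0,0,-0.265,87],[388,488,0,0,0,-0.265,87],[388,488,0,0,0,-0.265,87],[388,488,0,0,0,-0.265,87],[388,488,0,0,0,-0.265,87],[388,488,0,0,0,-0.265,87],[388,488,0,0,0,-0.265,87]]]' 20
```

```text
t: 2.75
eef_pos: [0.4234, 0.0793, 0.2265]
ee_rot: [3.141, 0.0, 0.001]
force: [0.9, 0.3, 0.2]
width: 0.0869
gripper_force: 0.0
```

```bash
python3 -m jog '[[[0,0,60,0,0,0,87],[0,0,120,0,0,0,87],[0,0,165,0,0,0,87],[0,0,190,0,0,0,87],[0,0,205,0,0,0,87],[0,0,216,0,0,0,87],[0,0,216,0,0,0,87],[0,0,216,0,0,0,50],[0,0,216,0,0,0,50],[0,0,216,0,0,0,50],[0,0,216,0,0,0,50],[0,0,216,0,0,0,50],[0,0,216,0,0,0,50],[0,0,216,0,0,0,50]]]' 20
```

```text
t: 4.5
eef_pos: [0.4237, 0.0791, 0.0109]
ee_rot: [-3.141, -0.001, 0.0]
force: [-1.2, 0.5, 6.2]
width: 0.0554
gripper_force: 20.0
```

```bash
python3 -m jog '[[[0,0,-30,0,0,0,50],[0,0,-80,0,0,0,50],[0,0,-130,0,0,0,50],[30,-40,-150,0,0,0,50],[60,-80,-150,0,0,0,50],[90,-120,-150,0,0,0,50],[120,-160,-150,0,0,0,50],[150,-200,-150,0,0,0,50],[168,-224,-150,0,0,0,50],[176,-235,-150,0,0,0,50],[176,-235,-150,0,0,0,50],[176,-235,-150,0,0,0,50],[176,-235,-150,0,0,0,50]]]'
python3 - <<'E'
from h import *
out=[]
for c in("scene","top"):
    im,d,W=cloud(c); out.append(cv2.resize(im[120:270,140:340],(800,600))[:, :]); P=W.reshape(-1,3)
    print(arm.get_state()["width"])
    for n,z0,z1 in(("low",.062,.085),("held top",.175,.19),("held",.13,.19)):
        Q=P[(np.hypot(P[:,0]-.6,P[:,1]-.314)<.05)&(P[:,2]>z0)&(P[:,2]<z1)]
        if len(Q)>3: print(c,n,len(Q),np.round(Q.min(0),3),np.round(Q.max(0),3))
cv2.imwrite("pics/h1.png",cv2.resize(np.hstack(out),(800,300)))
E
```

```text
t: 6.12
eef_pos: [0.599, 0.3132, 0.1611]
ee_rot: [-3.141, -0.0, -0.0]
force: [-0.3, 0.2, -1.2]
width: 0.056
gripper_force: 20.0
0.05578245100983019
scene low 119 [0.569 0.284 0.062] [0.625 0.34  0.078]
scene held top 101 [0.567 0.265 0.175] [0.612 0.358 0.19 ]
scene held 207 [0.567 0.265 0.148] [0.613 0.358 0.19 ]
0.05566609578040644
top low 51 [0.574 0.295 0.066] [0.628 0.344 0.078]
top held top 14 [0.573 0.294 0.18 ] [0.622 0.327 0.19 ]
top held 26 [0.572 0.294 0.159] [0.622 0.327 0.19 ]
```

View pics/h1.png

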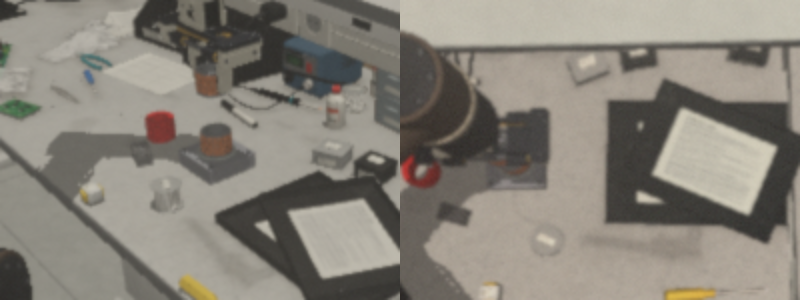

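The held reel (left panel, (207,80)) is upright over the stand reel at (215,140), and both read the same x and y to about 2 mm. I'll lower it.

```bash
python3 -m jog '[[[0,1,30,0,0,0,50],[0,1,55,0,0,0,50],[0,1,65,0,0,0,50],[0,1,71,0,0,0,50],[0,1,74,0,0,0,50],[0,1,74,0,0,0,50],[0,1,74,0,0,0,50]]]'
```

```text
t: 7.1
eef_pos: [0.5997, 0.3132, 0.0872]
ee_rot: [-3.141, -0.001, 0.0]
force: [-0.0, 0.0, -1.7]
width: 0.0559
gripper_force: 20.0
```

```bash
python3 -m jog '[[[0,0,1,0,0,0,50],[0,0,2,0,0,0,50],[0,0,2,0,0,0,50]]]'
```

```text
t: 7.48
eef_pos: [0.5995, 0.313, 0.085]
ee_rot: [-3.141, -0.0, 0.0]
force: [-1.0, -0.6, 1.4]
width: 0.0556
gripper_force: 20.0
```

```bash
python3 -m jog '[[[0,0,0,0,0,0,60],[0,0,0,0,0,0,87],[0,0,0,0,0,0,87],[0,0,0,0,0,0,87],[0,0,-25,0,0,0,87],[0,0,-80,0,0,0,87],[0,0,-140,0,0,0,87],[0,0,-165,0,0,0,87],[-10,60,-165,0,0,0,87],[-20,120,-165,0,0,0,87],[-30,180,-165,0,0,0,87],[-40,240,-165,0,0,0,87],[-45,300,-165,0,0,0,87],[-50,360,-165,0,0,0,87],[-55,420,-165,0,0,0,87],[-60,480,-165,0,0,0,60],[-62,540,-165,0,0,0,60],[-64,600,-165,0,0,0,60],[-64.5,629,-165,0,0,0,60],[-64.5,629,-165,0,0,0,60]]]'
python3 - <<'E'
from h import *
for c in("scene","top"):
    im,d,W=cloud(c); P=W.reshape(-1,3); cv2.imwrite(f"pics/{c}2.png",im)
    for n,z0,z1 in(("stacktop",.108,.13),("low side",.045,.07),("stand",.022,.034)):
        Q=P[(np.hypot(P[:,0]-.6,P[:,1]-.314)<.08)&(P[:,2]>z0)&(P[:,2]<z1)]
        if len(Q)>3: print(c,n,len(Q),np.round(Q.min(0),3),np.round(Q.max(0),3),cv2.minEnclosingCircle(Q[:,:2].astype(np.float32)), np.percentile(Q[:,2],[10,50,90]).round(4))
a=cv2.imread("pics/scene2.png")[150:230,200:300];b=cv2.imread("pics/top2.png")[160:240,150:250]
cv2.imwrite("pics/h2.png",cv2.resize(np.hstack([a,b]),(800,320),interpolation=cv2.INTER_CUBIC))
E
```

```text
t: 9.98
eef_pos: [0.5344, -0.3181, 0.2489]
ee_rot: [-3.141, 0.001, -0.003]
force: [0.2, 1.3, -0.2]
width: 0.0597
gripper_force: 0.0
scene stacktop 110 [0.566 0.28  0.108] [0.623 0.34  0.12 ] ((0.5945541858673096, 0.30981943011283875), 0.030728774145245552) [0.1099 0.1154 0.1177]
scene low side 101 [0.569 0.282 0.045] [0.619 0.324 0.07 ] ((0.5942109227180481, 0.30753639340400696), 0.02754993923008442) [0.0472 0.0577 0.0679]
scene stand 292 [0.545 0.261 0.022] [0.651 0.367 0.034] ((0.5959144234657288, 0.31265920400619507), 0.07068264484405518) [0.0244 0.0285 0.0317]
top stacktop 170 [0.573 0.282 0.109] [0.627 0.341 0.123] ((0.5994783639907837, 0.3119560182094574), 0.030633214861154556) [0.1132 0.1162 0.1202]
top low side 45 [0.573 0.285 0.045] [0.62  0.334 0.068] ((0.5985658168792725, 0.307927668094635), 0.027157587930560112) [0.0472 0.0577 0.0638]
top stand 473 [0.552 0.264 0.022] [0.652 0.367 0.034] ((0.6015141010284424, 0.31541740894317627), 0.07138261944055557) [0.0262 0.0298 0.0328]
```

View pics/h2.png

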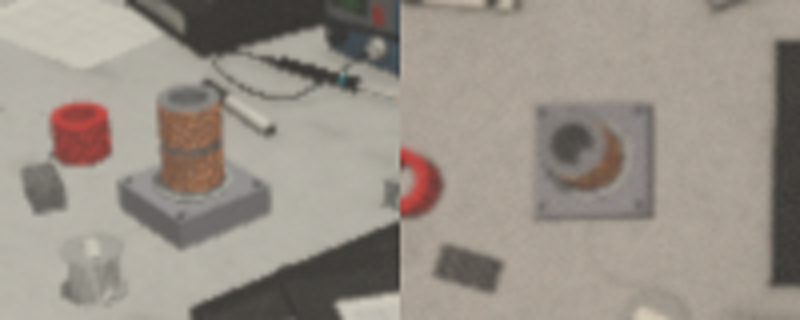

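The upper reel stands squarely on the lower one: left panel (190,95) over (190,165), about 3 mm off the stand centre. Now the pin.

```bash
python3 -m jog '[[[1,-2,40,0,0,0,60],[1,-2,80,0,0,0,60],[1,-2,105,0,0,0,60],[1,-2,117,0,0,0,60],[1,-2,124,0,0,0,60],[1,-2,124,0,0,0,60],[1,-2,124,0,0,0,20],[1,-2,124,0,0,0,20],[1,-2,124,0,0,0,20],[1,-2,124,0,0,0,20],[1,-2,124,0,0,0,20],[1,-2,124,0,0,0,20],[1,-2,124,0,0,0,20]]]' 45
```

```text
t: 11.7
eef_pos: [0.5361, -0.3142, 0.1257]
ee_rot: [3.141, -0.0, 0.0]
force: [-0.3, -1.0, 0.7]
width: 0.023
gripper_force: 45.0
```

```bash
python3 -m jog '[[[0,0,-10,0,0,0,20],[0,0,-30,0,0,0,20],[0,0,-60,0,0,0,20],[0,0,-100,0,0,0,20],[0,0,-135,0,0,0,20],[0,0,-150,0,0,0,20],[5,-40,-150,0,0,0,20],[10,-95,-150,0,0,0,20],[16,-150,-150,0,0,0,20],[22,-205,-150,0,0,0,20],[28,-260,-150,0,0,0,20],[34,-315,-150,0,0,0,20],[40,-370,-150,0,0,0,20],[46,-425,-150,0,0,0,20],[52,-480,-150,0,0,0,20],[57,-535,-150,0,0,0,20],[61,-585,-150,0,0,0,20],[63,-618,-150,0,0,0,20],[63,-627,-150,0,0,0,20],[63,-627,-150,0,0,0,20]]]'
python3 -m jog '[[[0,0,0,0,0,0,20],[0,0,0,0,0,0,20],[0,0,0,0,0,0,20]]]'
python3 - <<'E'
from h import *
o=[]
for c in("scene","top"):
    im,d,W=cloud(c); P=W.reshape(-1,3)
    o.append(im[100:220,160:320] if c=="scene" else im[120:240,120:280])
    for n,z0,z1 in(("stacktop",.108,.124),("shank",.165,.23),("flange",.24,.262)):
        Q=P[(np.hypot(P[:,0]-.6,P[:,1]-.314)<.06)&(P[:,2]>z0)&(P[:,2]<z1)]
        if len(Q)>3: print(c,n,len(Q),np.round(Q.min(0),3),np.round(Q.max(0),3),Q.mean(0).round(4))
cv2.imwrite("pics/h3.png",cv2.resize(np.hstack(o),(800,300),interpolation=cv2.INTER_CUBIC))
E
```

```text
t: 14.2
eef_pos: [0.5983, 0.313, 0.2744]
ee_rot: [3.14, 0.002, 0.001]
force: [0.1, 0.4, -1.5]
width: 0.0235
gripper_force: 45.0
t: 14.58
eef_pos: [0.599, 0.3122, 0.2759]
ee_rot: [-3.141, -0.0, -0.001]
force: [0.7, -0.5, -1.6]
width: 0.0231
gripper_force: 45.0
scene stacktop 104 [0.568 0.28  0.108] [0.624 0.338 0.119] [0.5948 0.3082 0.1146]
scene shank 74 [0.588 0.303 0.166] [0.604 0.319 0.23 ] [0.5942 0.3071 0.1986]
scene flange 22 [0.58  0.294 0.24 ] [0.61  0.314 0.262] [0.5932 0.3059 0.2493]
top stacktop 96 [0.573 0.282 0.109] [0.62  0.34  0.124] [0.588  0.3094 0.117 ]
```

View pics/h3.png

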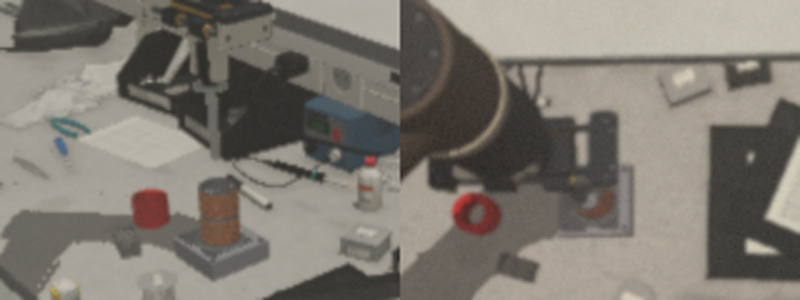

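The pin (left panel, shank at (215,120)) hangs vertically over the bore at (218,185), within 2 mm. Lowering it.

```bash
python3 -m jog '[[[0,1,25,0,0,0,20],[0,1,40,0,0,0,20],[0,1,55,0,0,0,20],[0,1,70,0,0,0,20],[0,1,85,0,0,0,20],[0,1,100,0,0,0,20],[0,1,115,0,0,0,20],[0,1,128,0,0,0,20],[0,1,135,0,0,0,20],[0,1,139,0,0,0,20],[0,1,140,0,0,0,20],[0,1,140,0,0,0,20]]]'
```

```text
t: 16.18
eef_pos: [0.5991, 0.3121, 0.136]
ee_rot: [-3.141, -0.001, 0.0]
force: [0.1, -0.6, -1.8]
width: 0.0233
gripper_force: 45.0
```

```bash
python3 -m jog '[[[0,0,1,0,0,0,20],[0,0,2,0,0,0,20],[0,0,3,0,0,0,20],[0,0,3,0,0,0,20],[0,0,3,0,0,0,20]]]'
```

```text
t: 16.8
eef_pos: [0.5989, 0.312, 0.1326]
ee_rot: [3.142, 0.0, 0.0]
force: [0.5, 0.2, -0.7]
width: 0.0235
gripper_force: 45.0
```

```bash
python3 -m jog '[[[0,0,1,0,0,0,20],[0,0,1,0,0,0,20],[0,0,1,0,0,0,35],[0,0,1,0,0,0,60],[0,0,1,0,0,0,60],[0,0,1,0,0,0,60],[0,0,-20,0,0,0,60],[0,0,-60,0,0,0,60],[0,0,-110,0,0,0,60],[-20,60,-110,0,0,0,60],[-40,120,-110,0,0,0,60],[-60,180,-110,0,0,0,60],[-80,240,-110,0,0,0,60],[-80,240,-110,0,0,0,60],[-80,240,-110,0,0,0,60]]]'
python3 - <<'E'
from h import *
o=[]
for c in("scene","top"):
    im,d,W=cloud(c); P=W.reshape(-1,3)
    o.append(im[130:220,190:310] if c=="scene" else im[150:240,140:260])
    for n,z0,z1 in(("knob",.15,.2),("flange",.115,.13),("up side",.08,.112),("low",.045,.07)):
        Q=P[(np.hypot(P[:,0]-.6,P[:,1]-.314)<.06)&(P[:,2]>z0)&(P[:,2]<z1)]
        if len(Q)>3: print(c,n,len(Q),np.round(Q.min(0),3),np.round(Q.max(0),3),Q.mean(0).round(4))
cv2.imwrite("pics/h4.png",cv2.resize(np.hstack(o),(800,300),interpolation=cv2.INTER_CUBIC))
E
```

```text
t: 18.68
eef_pos: [0.5192, 0.0718, 0.2431]
ee_rot: [-3.141, -0.001, -0.001]
force: [0.2, 0.2, 0.2]
width: 0.0599
gripper_force: 0.0
scene knob 45 [0.584 0.297 0.15 ] [0.606 0.32  0.167] [0.594  0.3054 0.1599]
scene flange 85 [0.567 0.284 0.115] [0.623 0.337 0.129] [0.5906 0.3021 0.1206]
scene up side 132 [0.567 0.28  0.08 ] [0.624 0.325 0.112] [0.5847 0.2938 0.0961]
scene low 102 [0.57  0.283 0.045] [0.622 0.324 0.07 ] [0.5875 0.2965 0.0571]
top knob 60 [0.588 0.299 0.15 ] [0.611 0.322 0.171] [0.5987 0.3093 0.1641]
top flange 131 [0.577 0.284 0.115] [0.626 0.34  0.13 ] [0.6008 0.3092 0.121 ]
top up side 13 [0.592 0.282 0.084] [0.62  0.342 0.111] [0.6077 0.2895 0.1011]
```

View pics/h4.png

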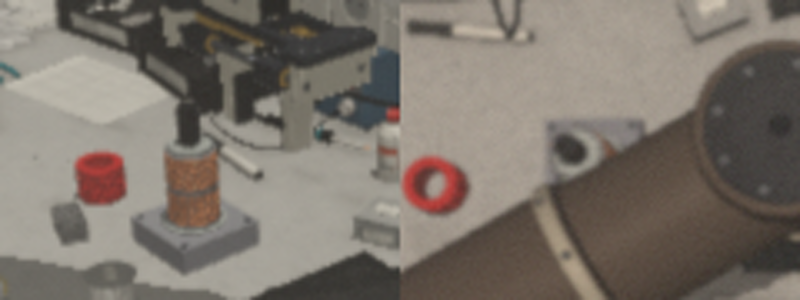

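The pin is fully seated: the knob is at (187,122) in the left panel, its top at about 0.167 m, and the flange lies flat on the upper reel at (190,148). The gripper is clear, so I'm handing in.

```bash
python3 -c "from station import arm; print(arm.job_done())"
```

```text
the job is handed in; nothing more can be done
None
```

The loose reel is stacked upright on the stand reel, the long pin is down through both with its flange flat on the upper reel, the gripper is clear of everything, and the job was handed in at about 19 s; no verdict was returned.

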